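Spring check of a mirror tilt platform

TASK

Check the spring return of the tilt platform that carries the round mirror: with the fingertips press down on the bare aluminium pad on its sprung corner until the pointer is level with the sliding marker on its scale, without pushing it past the marker, and hold it there for about a second. Then ease the corner up slowly, not letting it snap back, until the plate is fully home against its stop, and take the hand away. Leave the mirror, the marker, the other platform and the loose parts on the table alone, and pick nothing up.

Things in the scene. Friction and masses are not known exactly. Their poses are not given: they have to be found in the camera images.
- mirror_base: Tilt platform to work on, screwed to the table, the one with the round mirror. Black base plate 190 x 200 mm, 12 mm thick, two aluminium fork clamps at its edges. On it an L-shaped black plate 8 mm thick, its top 58 mm above the table, held level by a spring under its free corner (base +x +y). Origin: underside of the base; z up; +x the side with the white scale.
- mirror_corner (a point): Where to press: centre of the top of the bare flat aluminium pad, 44 x 44 mm, on the sprung corner. At rest 61 mm above the table, at x 55, y 70 mm in mirror_base's axes. Moves with the plate. Pushing straight down, about 2.5 N starts it, then 0.26 N more per mm; bottom stop 29 mm down.
- mirror_pad: That aluminium pad, 3 mm thick; origin at the centre of its underside.
- mirror_pointer (a point): Tip of the pointer: black needle 3 mm thick fixed to the plate beside the pad, level across the scale's far face, tip towards base +y. At rest 54 mm above the table, at x 98.5, y 94 mm in mirror_base's axes; 164 mm from the hinge line, so it drops 1.17 mm per mm of pad travel.
- mirror_marker (a point): Nose of the sliding marker at half its height: small dark steel rider, 6 mm high, 14 mm wide, on the outer (base +y) edge of the scale at x 98.5, y 97 mm in mirror_base's axes, beside the pointer's tip. Preset 12 to 26 mm below the resting pointer; it slides if touched. Level: both points at one height; within the rider's 6 mm height is good.
- mirror_plate (a joint): Tilt of the mirror platform's plate: 0 at rest against the upper stop, growing as the corner is pressed down, 0.21 at the bottom stop (rad).
- mirror_hinge (a point): Middle of the hinge line, through the two steel ball pivots (x -55 and +55, y -70 mm in mirror_base's axes), parallel to base x, 46 mm above the table; the pad's centre is 140 mm from it.
- mirror_scale (a point): Centre of the far face of the white upright scale plate, 32 mm wide along base y, 3 mm thick, 12 to 78 mm above the table, at x 94, y 92 mm in mirror_base's axes. Black graduations every 4 mm on that face (+x), the lowest 22 mm above the table.
- mirror_optic: Round mirror in a black ring 62 mm across, 14 mm thick, standing on the plate, facing along base x; its top screw reaches 134 mm above the table. Origin at its foot, at x 0, y -62 mm in mirror_base's axes. Moves with the plate. Not to be touched.
- prism_base: The other tilt platform, not to be used: built exactly like the first (same sizes and axes), but its plate carries a 30 mm glass cube instead of the mirror. Origin: underside of the base.
- prism_plate (a joint): Tilt of the other platform's plate (rad), 0 at rest; to stay there.
- prism_optic: Glass cube, 30 mm, on a steel foot 44 mm across with a black clamp arm over it, on the other platform; top about 114 mm above the table. Origin at the foot.
- post: Loose plain steel post, 19 mm across, 75 mm tall (83 with its stud), standing between the platforms. Origin under its centre.
- lens_stand: Loose lens in a black ring 44 mm across on a post with a round aluminium foot 50 mm across, 100 mm tall, beyond the platforms. Origin under the foot.
- sensor_head: Loose black disc-shaped power sensor, 52 mm across, on a post with a square 50 mm foot, 106 mm tall, beyond the platforms. Origin under the foot.
- driver: Loose screwdriver, 170 mm, black handle, lying to the right of the platforms.
- lens_tube: Loose black tube, 31 mm across, 35 mm tall, standing between the platforms. Origin under its centre.
- fork_clamp: Loose aluminium fork clamp, about 86 x 30 x 10 mm, lying to the left of the platforms.
- optic_case: Loose flat optics box, 70 x 70 x 25 mm, white with a grey lid, at the left. Origin under its centre.

How it is judged:
By the outcome, as a careful person would: the job done as asked, in the order asked, and still so for the second after the job is handed in, with the robot touching nothing.
It also fails if it takes over 40 s, if anything falls off the work surface, if the arm or the gripper's body presses on something with over 40 N, if the wrist force passes 120 N, or if a joint passes its speed limit or range.

ROBOT

A 7-joint arm with a two-finger parallel gripper is mounted at the origin on the work surface. World frame = base frame: x ahead of the robot, y to its left, z up, the work surface at z = 0. Lengths are in m, angles in rad, forces in N, time in s.
With the tool pointing down it reaches from about 0.4 to 0.85 m from the base axis. Payload 6.9 kg.
Tool frame: the origin (TCP) lies on the centre line of the jaws, within the pads' length; the fingertips stand 11 mm ahead of it and the grasp point (between the pads) lies 8 mm behind it; x points along the fingers, y is the direction in which the jaws open and shut, and the axes are right-handed (so a half turn about x gives the same grasp; the last joint's range is limited). The gripper opens to 85 mm and grips with 20 to 120 N. Pads are 22 mm wide; open, the fingers measure 114 mm over their backs; the gripper's body (76 mm by 85 mm) begins 54 mm behind the grasp point. The pads swing forward as they close: fully open they stand 13 mm farther back than shut.
Start: joints at [-1.075, 0.507, -0.238, 1.5, 0.126, 1.149, -0.155], TCP at [0.238, 0.578, 0.242] pointing down, gripper open.
Joint ranges: [-3.08, 3.08], [-0.24, 2.05], [-1.43, 1.35], [0, 2.5], [-1.52, 4.66], [0.17, 1.96], [-2.89, 2.89]. Speed limits (rad/s): [2.39, 2.39, 3.14, 3.14, 3.14, 3.14, 3.14].

INTERFACE

Orientations are given as a unit quaternion [x, y, z, w].
In Python, from rig import readout, get_image, camera_info, job, find_in, silhouettes gives the robot as it stands.
- The arm moves only by the tool apply_moves, never from a script. Its argument "targets" is a list of rows, each a list of 3 entries, a list of its own where there are three numbers: the opening, from -1 (shut) to 1 (fully open), then the shift along the tool's x, y, z in m, then the turn, a rotation vector about the tool's x, y, z in rad. A call has 1 to 8 rows; each row shifts and turns the commanded pose from where the row before left it, along the tool's axes as they then stand; what a row does not reach is not made up. A row lasts 1/12 s, in which the tool goes at most 41.7 mm and 7.16 degrees, less where a joint would pass 70% of its speed; a pose out of reach is approached as far as the arm can. A call is refused whole if a number of a shift passes 0.0417 or a number of a turn 0.125, either way. A call with a gripper value outside its range is refused whole. The fingers move at their own pace and stop on an object; "squeeze" is the grip in N (left out, the last holds). Time passes only in rows, so rows that do not move let the fingers close. It gives the time, the measured TCP pose, the force and the opening at its end, in the units of the state.
- readout.observe(): the state, without advancing time (a new reading comes with each control period).
- get_image(name): name is "side" or "top" or "wrist"; returns the picture (384x512x3 uint8, red, green, blue); there is no depth.
- camera_info(name): a dict with "camera_matrix" (3x3 intrinsics, pixels), "k1" (the pictures are not rectified: a ray, as slopes to the right and down, at radius r is drawn at 1 + k1 r^2 times it, then the intrinsics apply), "R" (3x3) and "t" (3): a world point X has camera coordinates R X + t. Camera axes: x right, y down, z forward; pixel columns grow to the right and rows downward; lengths in m; the calibration is good to about 2 mm. A picture is of the moment at which its call begins: read the wrist's pose just before it. camera_info takes no time and is no camera call; for the wrist camera it gives the pose at the moment of the call.
- job.sign_off(): hands the job in, once; it reports no verdict.
Trained networks look in the newest picture that a camera, given by its name, has taken for a name from the list of things; names that differ only in an ending like _2 or _b are one class to them, and where a whole thing is asked for, a point or a joint stands for the part that bears it (a point fixed in the world has none). Each returns a list of dicts, best first, with "p" (0 to 1); they miss things now and then, are a little off and sometimes report something else, mostly with a low value. They report only what shows in the picture. A call takes as long as a camera call.
- find_in(target, camera): "rect" ([left, top, right, bottom] in pixels, round what is visible of it).
- silhouettes(target, camera): "pixels" (384x512 bool, what is visible of it) and "rect" ([left, top, right, bottom] in pixels, round what is visible of it).
The state is a dict: "clock": time; "q": joint angles; "qvel": joint speeds; "tau": joint torques, N m; "ee_pos": TCP position; "ee_rot": TCP orientation; "force": force on the tool from outside, world axes, zero at the start; "wrist_torque": the same for the moment, N m; "gripper_width": finger opening in m.
Only numpy, scipy, OpenCV 4.12 (cv2) and the standard library are available. Lean on these libraries where they do the work, as an engineer would, in place of code of your own. Each camera call takes 0.05 s, during which the arm holds its last target.

## Working session

There is one attempt and no reset: what is moved stays moved. The work goes in short steps, Python scripts to look and compute and a tool call to move; the robot and the scene stay as the last step left them, time stands still between calls to the robot, and variables do not carry over. Pictures are saved under pics/ and viewed, and the job is handed in when it is done.

Besides the shell and the picture viewer there is one more tool, called as name(argument=value, ...) on one line, values as JSON. apply_moves: Moves the arm, as the interface text tells. Its arguments: {"type":"object","properties":{"targets":{"type":"array"},"squeeze":{"type":"number"}},"required":["targets"]}

```bash
mkdir -p pics; ls; python3 - <<'E'
from rig import readout,get_image,camera_info,find_in,silhouettes
import cv2
s=readout.observe();print(s)
for n in("side","top","wrist"):
    im=get_image(n);cv2.imwrite(f"pics/{n}0.png",im[:,:,::-1])
    c=camera_info(n);print(n,c)
    if n!="wrist":
        for t in("mirror_base","mirror_pad","mirror_optic","prism_base","mirror_scale","mirror_marker","mirror_pointer"):
            print(t,[(d["rect"],round(d["p"],2)) for d in find_in(t,n)][:3])
print(readout.observe()["clock"])
E
```

```text
pics
{'clock': 0.0, 'q': array([-1.07551773,  0.50833249, -0.23753901,  1.50115306,  0.12570177,
        1.14889856, -0.15483154]), 'qvel': array([ 0.00115844, -0.00022157,  0.00046721,  0.00012629, -0.00071792,
       -0.00122287, -0.00083525]), 'tau': array([-1.47880106e-03, -6.20596504e+01, -2.18707860e+00, -2.49659228e+01,
        1.27891533e-02,  1.17993273e-02, -4.38220340e-06]), 'ee_pos': array([0.23736776, 0.57763758, 0.24142649]), 'ee_rot': array([ 0.13630972,  0.69383299, -0.13756298,  0.69360786]), 'force': array([ 0.8543766 , -0.3701484 ,  0.51275518]), 'wrist_torque': array([ 0.04175104, -0.0376102 ,  0.02258749]), 'gripper_width': 0.08524192352473695}
side {'camera_matrix': array([[410.74874906,   0.        , 258.69096398],
       [  0.        , 410.74874906, 189.57876886],
       [  0.        ,   0.        ,   1.        ]]), 'k1': -0.041655963417282386, 'R': array([[ 0.87936223, -0.47607248, -0.00877878],
       [-0.27230709, -0.48768814, -0.82946316],
       [ 0.39060327,  0.73178909, -0.55849244]]), 't': array([-0.48040563,  0.21864891,  0.99449486])}
mirror_base [([
[... 1017 characters left out ...]

prism_base [([278.8, 175.6, 348.2, 241.3], 0.63)]
mirror_scale [([170.6, 157.0, 245.1, 228.6], 0.96)]
mirror_marker [([384.3, 192.3, 411.9, 235.9], 0.59)]
mirror_pointer [([181.3, 162.6, 240.5, 211.3], 0.77), ([170.7, 156.2, 245.7, 229.0], 0.69)]
wrist {'camera_matrix': array([[335.15140766,   0.        , 253.96360443],
       [  0.        , 335.15140766, 191.14746872],
       [  0.        ,   0.        ,   1.        ]]), 'k1': -0.058448259760760575, 'R': array([[ 3.79798557e-01,  9.25069215e-01, -6.25164714e-05],
       [ 8.81321362e-01, -3.61816799e-01,  3.03909956e-01],
       [ 2.81115124e-01, -1.15479660e-01, -9.52700758e-01]]), 't': array([-0.62450659, -0.03881756,  0.37970456])}
0.85
```

```bash
python3 - <<'E'
import cv2
a=cv2.imread("pics/top0.png")[140:260,110:360];cv2.imwrite("pics/topc.png",cv2.resize(a,None,fx=3.2,fy=3.2,interpolation=cv2.INTER_CUBIC))
a=cv2.imread("pics/side0.png")[120:310,150:350];cv2.imwrite("pics/sidec.png",cv2.resize(a,None,fx=3.1,fy=3.1,interpolation=cv2.INTER_CUBIC))
E
```

```text
(no output)
```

View pics/topc.png

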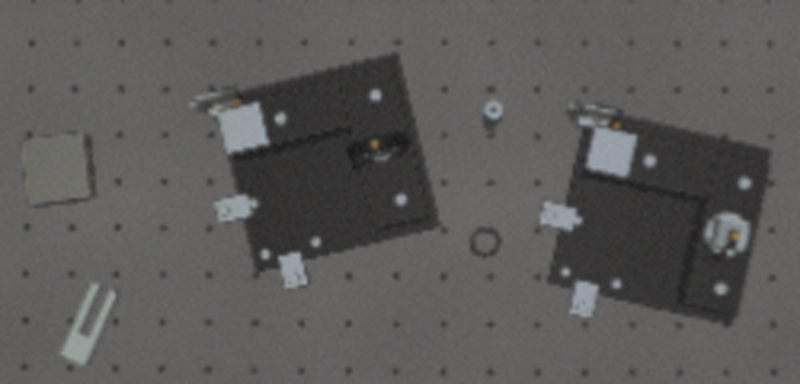

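View pics/sidec.png

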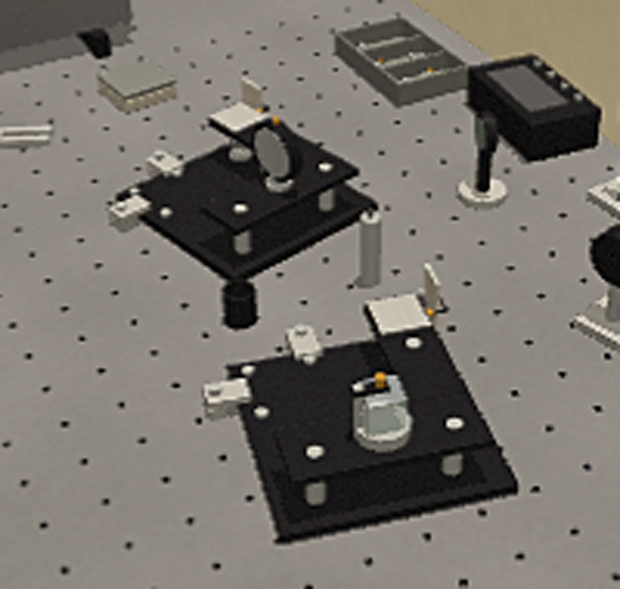

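View pics/wrist0.png

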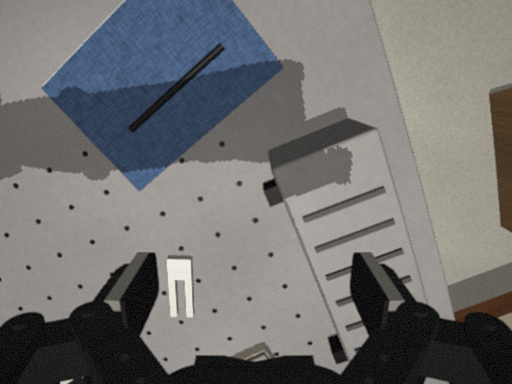

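View pics/side0.png

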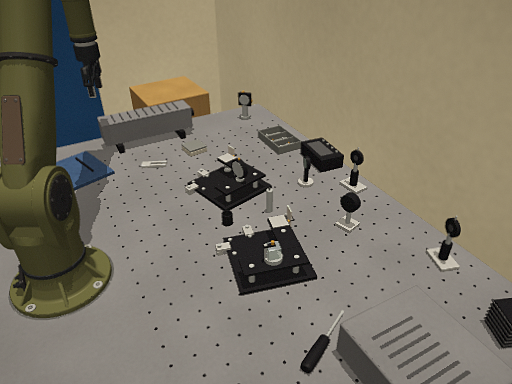

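```bash
cat > h.py <<'E'
import numpy as np,cv2
from scipy.optimize import least_squares
from scipy.spatial.transform import Rotation as Ro
def proj(P,c):
    P=np.atleast_2d(P);X=P@np.array(c["R"]).T+np.array(c["t"])
    s=X[:,:2]/X[:,2:];r=(s**2).sum(1,keepdims=True);s=s*(1+c["k1"]*r)
    K=np.array(c["camera_matrix"]);return s*[K[0,0],K[1,1]]+[K[0,2],K[1,2]]
def b2w(p,pose):
    x,y,a=pose;p=np.atleast_2d(p).astype(float)
    R=np.array([[np.cos(a),-np.sin(a)],[np.sin(a),np.cos(a)]])
    return np.c_[p[:,:2]@R.T+[x,y],p[:,2]]
def fit(pts,x0=(.5,.1,.2)):
    # pts: list of (cam, basept m, px)
    f=lambda v:np.concatenate([(proj(b2w(b,v),c)-np.array(px)).ravel() for c,b,px in pts])
    r=least_squares(f,x0,loss="soft_l1");return r.x,f(r.x).reshape(-1,2)
E
python3 - <<'E'
from h import *
from rig import camera_info,readout
T=camera_info("top");S=camera_info("side");W=camera_info("wrist")
for c in(T,S,W):print(-c["R"].T@c["t"], c["R"][2])
s=readout.observe();R=Ro.from_quat(s["ee_rot"]).as_matrix()
print("R tool",R.round(3))
print("cam in tool",R.T@(-W["R"].T@W["t"]-s["ee_pos"]),"camaxes in tool\n",(W["R"]@R).round(3))
t=lambda u,v:(u/3.2+110,v/3.2+140)
d=lambda u,v:(u/3.1+150,v/3.1+120)
m=lambda *a:np.array(a)/1000
pts=[(T,m(95,-100,12),t(398,53)),(T,m(-95,-100,12),t(438,225)),(T,m(-95,100,12),t(257,272)),
(T,m(77,92,61),t(219,108)),(T,m(77,48,61),t(262,102)),(T,m(33,48,61),t(270,148)),(T,m(33,92,61),t(230,154)),
(S,m(77,92,61),d(237,103)),(S,m(33,92,61),d(209,120)),(S,m(33,48,61),d(240,131)),(S,m(-95,-100,12),d(236,275))]
v,r=fit(pts);print(v,np.degrees(v[2]));print(r.round(1))
for n,p in dict(pad=m(55,70,61),marker=m(98.5,97,34),scale=m(94,92,78),optic=m(0,-62,134)).items():print(n,b2w(p,v))
E
```

```text
[0.45263846 0.00614903 1.34901448] [ 0.06817281  0.0074512  -0.9976457 ]
[ 0.09353727 -0.84983591  0.7325617 ] [ 0.39060327  0.73178909 -0.55849244]
[0.16465675 0.60751513 0.37350282] [ 0.28111512 -0.11547966 -0.95270076]
R tool [[-0.     0.38   0.925]
 [ 0.     0.925 -0.38 ]
 [-1.     0.    -0.   ]]
cam in tool [-0.13120305 -0.0004761  -0.07856687] camaxes in tool
 [[ 0.     1.    -0.   ]
 [-0.304  0.     0.953]
 [ 0.953  0.     0.304]]
[0.5283955  0.16964357 0.26321802] 15.081281879841875
[[ 0.   0. ]
 [ 1.8  0.4]
 [ 1.   0.9]
 [-0.2  1. ]
 [-0.7 -0.5]
 [ 0.  -2. ]
 [-0.4 -0.4]
 [ 1.4 -0.7]
 [ 0.2 -1.7]
 [-1.3 -0.5]
 [-0.4  1. ]]
pad [[0.56328794 0.251543   0.061     ]]
marker [[0.5982646  0.28893129 0.034     ]]
scale [[0.59522053 0.28293265 0.078     ]]
optic [[0.54452723 0.10977899 0.134     ]]
```

```bash
cat >> h.py <<'E'
def toolR(az,tilt):
    # camera side toward world azimuth az (rad), tilted so camera leans to that side
    u=np.array([np.cos(az),np.sin(az),0]);Z=np.array([0,0,1.])
    x=-np.sin(tilt)*u-np.cos(tilt)*Z; z=-np.cos(tilt)*u+np.sin(tilt)*Z
    return np.c_[x,np.cross(z,x),z]
def plan(p0,R0,p1,R1,n,dec=3):
    from scipy.spatial.transform import Slerp
    rv=Ro.from_matrix(R0.T@R1).as_rotvec()
    p=p0.copy();R=R0.copy();out=[]
    for k in range(n):
        pt=p0+(p1-p0)*(k+1)/n;Rt=R0@Ro.from_rotvec(rv*(k+1)/n).as_matrix()
        s=np.round(R.T@(pt-p),dec);w=np.round(Ro.from_matrix(R.T@Rt).as_rotvec(),dec)
        p=p+R@s;R=R@Ro.from_rotvec(w).as_matrix();out.append([1,list(map(float,s)),list(map(float,w))])
    print(p,np.abs(R-R1).max());return out
E
python3 - <<'E'
from h import *
from rig import readout
s=readout.observe();R=Ro.from_quat(s["ee_rot"]).as_matrix()
R1=toolR(np.radians(60),np.radians(27));
for r in plan(s["ee_pos"],R,np.array([.633,.35,.155]),R1,16):print(r)
E
```

```text
[0.63290329 0.35019998 0.15502006] 0.00043904306382203107
[1, [0.005, -0.004, 0.028], [0.104, -0.022, -0.025]]
[1, [0.007, -0.0, 0.029], [0.105, -0.022, -0.025]]
[1, [0.006, 0.002, 0.028], [0.104, -0.022, -0.025]]
[1, [0.008, 0.005, 0.027], [0.104, -0.022, -0.025]]
[1, [0.007, 0.009, 0.027], [0.105, -0.022, -0.025]]
[1, [0.008, 0.011, 0.026], [0.104, -0.022, -0.025]]
[1, [0.008, 0.015, 0.023], [0.104, -0.021, -0.026]]
[1, [0.009, 0.017, 0.023], [0.105, -0.022, -0.025]]
[1, [0.008, 0.019, 0.02], [0.104, -0.022, -0.025]]
[1, [0.008, 0.021, 0.018], [0.104, -0.022, -0.025]]
[1, [0.008, 0.024, 0.015], [0.105, -0.022, -0.025]]
[1, [0.008, 0.025, 0.012], [0.104, -0.022, -0.025]]
[1, [0.007, 0.026, 0.01], [0.105, -0.022, -0.025]]
[1, [0.007, 0.027, 0.007], [0.104, -0.022, -0.025]]
[1, [0.006, 0.029, 0.003], [0.104, -0.021, -0.025]]
[1, [0.006, 0.028, 0.001], [0.105, -0.022, -0.025]]
```

apply_moves(targets=[[1,[0.005,-0.004,0.028],[0.104,-0.022,-0.025]],[1,[0.007,0,0.029],[0.105,-0.022,-0.025]],[1,[0.006,0.002,0.028],[0.104,-0.022,-0.025]],[1,[0.008,0.005,0.027],[0.104,-0.022,-0.025]],[1,[0.007,0.009,0.027],[0.105,-0.022,-0.025]],[1,[0.008,0.011,0.026],[0.104,-0.022,-0.025]],[1,[0.008,0.015,0.023],[0.104,-0.021,-0.026]],[1,[0.009,0.017,0.023],[0.105,-0.022,-0.025]]])

```text
clock: 1.52
ee_pos: [0.4365, 0.4638, 0.1984]
ee_rot: [0.327, 0.526, -0.485, 0.617]
force: [0.1, 1.1, 0.2]
gripper_width: 0.0856
```

apply_moves(targets=[[1,[0.008,0.019,0.02],[0.104,-0.022,-0.025]],[1,[0.008,0.021,0.018],[0.104,-0.022,-0.025]],[1,[0.008,0.024,0.015],[0.105,-0.022,-0.025]],[1,[0.008,0.025,0.012],[0.104,-0.022,-0.025]],[1,[0.007,0.026,0.01],[0.105,-0.022,-0.025]],[1,[0.007,0.027,0.007],[0.104,-0.022,-0.025]],[1,[0.006,0.029,0.003],[0.104,-0.021,-0.025]],[1,[0.006,0.028,0.001],[0.105,-0.022,-0.025]]])

```text
clock: 2.18
ee_pos: [0.6337, 0.3501, 0.1546]
ee_rot: [-0.453, -0.26, 0.739, -0.425]
force: [0.7, 0.5, 0.6]
gripper_width: 0.0853
```

apply_moves(targets=[[1,[0,0,0],[0,0,0]],[1,[0,0,0],[0,0,0]]])

```text
clock: 2.35
ee_pos: [0.6343, 0.3476, 0.1524]
ee_rot: [-0.452, -0.26, 0.74, -0.425]
force: [-1.2, 0.7, 0.1]
gripper_width: 0.0854
```

```bash
cat > snap.py <<'E'
import sys
from h import *
from rig import readout,get_image,camera_info,find_in
import pickle
def snap(tag,name="wrist"):
    s=readout.observe();c=camera_info(name);im=get_image(name)[:,:,::-1].copy()
    cv2.imwrite(f"pics/{tag}.png",im);pickle.dump((s,c),open(f"pics/{tag}.pkl","wb"))
    print(s["clock"],s["ee_pos"],s["force"].round(2),s["q"].round(2),s["gripper_width"]);return im,s,c
if __name__=="__main__":
    im,s,c=snap(sys.argv[1]); print(-c["R"].T@c["t"])
    v=(.5284,.1696,.2632)
    for p in [(55,70,61),(98.5,94,54),(98.5,97,34),(94,92,78)]:print(p,proj(b2w(np.array(p)/1000,v),c))
    for t in sys.argv[2:]:print(t,[(d["rect"],round(d["p"],2)) for d in find_in(t,"wrist")][:3])
E
python3 snap.py w1 mirror_pad mirror_scale mirror_marker mirror_pointer
```

```text
2.35 [0.6343022  0.34763037 0.1523598 ] [-1.22  0.68  0.06] [-0.71  1.03  0.29  0.79 -0.02  1.76 -1.03] 0.08541369184796789
[0.69852823 0.45920271 0.23347785]
(55, 70, 61) [[240.06073202 251.66563012]]
(98.5, 94, 54) [[255.45898482 209.77277205]]
(98.5, 97, 34) [[252.84266507 190.30706173]]
(94, 92, 78) [[253.24863322 237.34546156]]
mirror_pad []
mirror_scale [([139.0, 165.0, 365.3, 357.3], 0.71), ([336.8, 305.6, 358.3, 358.4], 0.31), ([221.8, 180.9, 250.4, 196.3], 0.19)]
mirror_marker [([223.3, 178.0, 249.5, 197.5], 0.61)]
mirror_pointer [([202.7, 209.1, 352.2, 354.6], 0.69), ([335.5, 304.7, 358.6, 359.9], 0.47)]
```

View pics/w1.png

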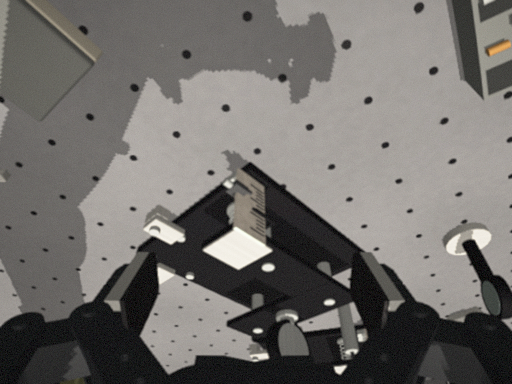

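```bash
python3 - <<'E'
import cv2
a=cv2.imread("pics/w1.png")[145:275,195:295];a=cv2.flip(a,-1)
cv2.imwrite("pics/w1c.png",cv2.resize(a,None,fx=4.5,fy=4.5,interpolation=cv2.INTER_CUBIC))
E
```

```text
(no output)
```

View pics/w1c.png

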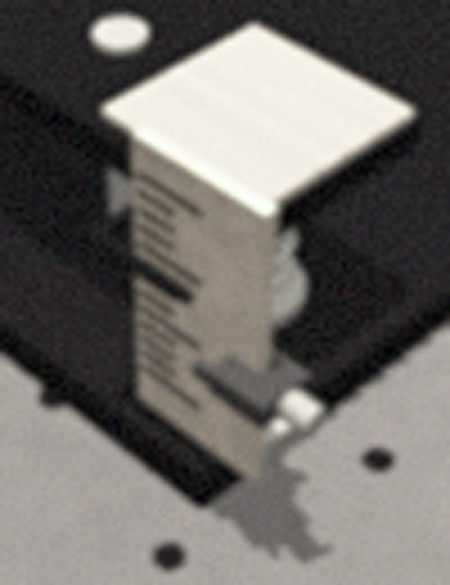

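```bash
python3 - <<'E'
import cv2
a=cv2.imread("pics/w1.png")[165:247,220:275];a=cv2.flip(a,-1)
a=cv2.convertScaleAbs(a,alpha=1.3)
b=cv2.resize(a,None,fx=10,fy=10,interpolation=cv2.INTER_CUBIC)[220:820]
cv2.imwrite("pics/w1d.png",b)
E
```

```text
(no output)
```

View pics/w1d.png

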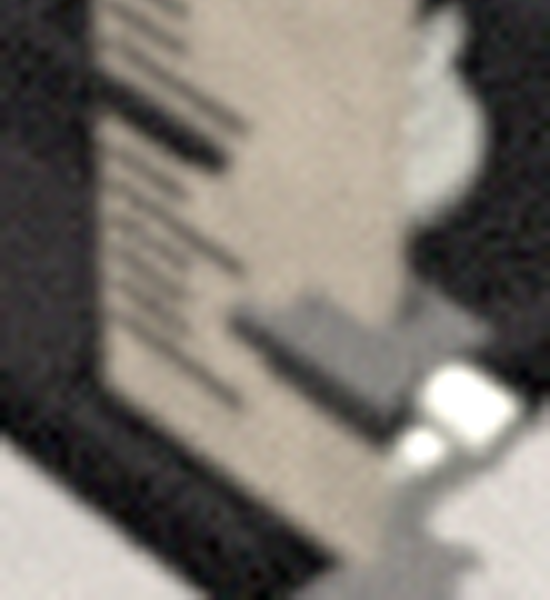

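```bash
python3 - <<'E'
from h import *
import pickle
s,c=pickle.load(open("pics/w1.pkl","rb"))
q=lambda u,v:(294.4-u/4.5,274.4-v/4.5)
# w1d: flipped crop rows165:247 cols220:275 ,10x, minus 220 rows
e=lambda u,v:(274.45-u/10,246.45-(v+220)/10)
m=lambda *a:np.array(a)/1000
pts=[(c,m(33,48,61),q(255,22)),(c,m(33,92,61),q(415,110)),(c,m(77,48,61),q(102,110)),
 (c,m(98.5,94,54),e(217,158))]
v,r=fit(pts,(.528,.17,.263));print(v,r.round(1))
for n,p in dict(sc76t=(95.5,76,78),sc108t=(95.5,108,78),sc108tb=(92.5,108,78),g22=(95.5,76,22),g38=(95.5,76,38),g54=(95.5,76,54),bot108=(95.5,108,12),bot76=(95.5,76,12),padc=(77,92,61),ptr=(98.5,94,54)).items():
    x=proj(b2w(m(*p),v),c)[0];print(n,x.round(1),"w1c",((294.4-x[0])*4.5).round(),((274.4-x[1])*4.5).round(),"w1d",((274.45-x[0])*10).round(),((246.45-x[1])*10-220).round())
for z in range(30,44):
    x=proj(b2w(m(98.5,97,z),v),c)[0];print(z,((274.45-x[0])*10).round(),((246.45-x[1])*10-220).round())
print(b2w(m(55,70,61),v))
E
```

```text
[0.5259859  0.17314409 0.25060674] [[ 0.1 -0.1]
 [-0.5  0.2]
 [ 0.3  0.6]
 [ 0.  -0.4]]
sc76t [266.2 244. ] w1c 127.0 137.0 w1d 82.0 -196.0
sc108t [236.3 225.4] w1c 262.0 221.0 w1d 382.0 -9.0
sc108tb [233.5 227.2] w1c 274.0 212.0 w1d 410.0 -28.0
g22 [264.6 193. ] w1c 134.0 366.0 w1d 98.0 315.0
g38 [265.  206.1] w1c 132.0 307.0 w1d 94.0 183.0
g54 [265.5 220.4] w1c 130.0 243.0 w1d 90.0 41.0
bot108 [239.1 166.3] w1c 249.0 486.0 w1d 354.0 581.0
bot76 [264.4 185.2] w1c 135.0 401.0 w1d 101.0 392.0
padc [235.8 228.2] w1c 264.0 208.0 w1d 387.0 -37.0
ptr [252.8 208.3] w1c 187.0 298.0 w1d 217.0 162.0
30 241.0 390.0
31 241.0 382.0
32 241.0 374.0
33 242.0 365.0
34 242.0 357.0
35 242.0 349.0
36 242.0 340.0
37 242.0 332.0
38 242.0 323.0
39 242.0 314.0
40 242.0 306.0
41 242.0 297.0
42 242.0 288.0
43 242.0 280.0
[[0.5619084  0.25459699 0.061     ]]
```

```bash
python3 - <<'E'
from h import *
from rig import readout,camera_info
s=readout.observe();R=Ro.from_quat(s["ee_rot"]).as_matrix();c0=camera_info("wrist")
Rc=c0["R"]@R;pc=np.array([-.1312,-.0005,-.0786])
v=(.526,.1731,.2506);m=lambda *a:np.array(a)/1000
u=np.array([.5,.866,0])
for tilt in(15,20,25):
  R1=toolR(np.radians(60),np.radians(tilt))
  for h in(.025,-.014):
    con=b2w(m(55,70,61),v)[0]+[0,0,h]-.006*u
    tcp=con-.011*R1[:,0]+.011*R1[:,2]
    c=dict(c0);c["R"]=Rc@R1.T;c["t"]=-c["R"]@(tcp+R1@pc)
    print(tilt,h,tcp.round(3),[proj(b2w(m(*p),v),c)[0].round() for p in((98.5,94,54),(98.5,97,38),(95.5,108,78),(95.5,76,78))],"tip",proj(con,c)[0].round(), "cam",(tcp+R1@pc).round(3))
    if h>0 and tilt==20:
        for r in plan(s["ee_pos"],R,tcp,R1,8):print([-1]+r[1:],",")
E
```

```text
15 0.025 [0.555 0.243 0.099] [array([286., 102.]), array([279.,  88.]), array([261., 101.]), array([313., 154.])] tip [255. 237.] cam [0.61  0.338 0.206]
15 -0.014 [0.555 0.243 0.06 ] [array([295., 136.]), array([286., 115.]), array([264., 143.]), array([331., 208.])] tip [255. 237.] cam [0.61  0.338 0.167]
20 0.025 [0.556 0.244 0.1  ] [array([287., 100.]), array([280.,  82.]), array([262., 105.]), array([315., 157.])] tip [255. 237.] cam [0.615 0.347 0.197]
[0.55567819 0.24328093 0.09969192] 0.0005152856822446816
[-1, [0.014, -0.002, 0.012], [0.0, 0.015, -0.0]] ,
[-1, [0.013, -0.001, 0.011], [0.001, 0.015, -0.0]] ,
[-1, [0.014, -0.002, 0.012], [-0.0, 0.015, -0.0]] ,
[-1, [0.013, -0.001, 0.012], [0.0, 0.015, -0.0]] ,
[-1, [0.013, -0.002, 0.013], [0.0, 0.015, -0.0]] ,
[-1, [0.012, -0.001, 0.012], [0.001, 0.015, -0.0]] ,
[-1, [0.013, -0.002, 0.013], [-0.0, 0.015, -0.0]] ,
[-1, [0.013, -0.001, 0.013], [0.0, 0.015, -0.0]] ,
20 -0.014 [0.556 0.244 0.061] [array([296., 143.]), array([287., 118.]), array([264., 161.]), array([332., 221.])] tip [255. 237.] cam [0.615 0.347 0.158]
25 0.025 [0.556 0.245 0.101] [array([288.,  98.]), array([281.,  78.]), array([262., 109.]), array([316., 160.])] tip [255. 237.] cam [0.619 0.355 0.186]
25 -0.014 [0.556 0.245 0.062] [array([297., 152.]), array([288., 122.]), array([264., 180.]), array([333., 234.])] tip [255. 237.] cam [0.619 0.355 0.147]
```

apply_moves(targets=[[-1,[0.014,-0.002,0.012],[0,0.015,0]],[-1,[0.013,-0.001,0.011],[0,0.015,0]],[-1,[0.014,-0.002,0.012],[0,0.015,0]],[-1,[0.013,-0.001,0.012],[0,0.015,0]],[-1,[0.013,-0.002,0.013],[0,0.015,0]],[-1,[0.012,-0.001,0.012],[0,0.015,0]],[-1,[0.013,-0.002,0.013],[0,0.015,0]],[-1,[0.013,-0.001,0.013],[0,0.015,0]]], squeeze=20)

```text
clock: 3.27
ee_pos: [0.5552, 0.2425, 0.0999]
ee_rot: [-0.497, -0.287, 0.709, -0.41]
force: [0.1, -0.6, -0.2]
gripper_width: -0.0001
```

apply_moves(targets=[[-1,[0,0,0],[0,0,0]],[-1,[0,0,0],[0,0,0]],[-1,[0,0,0],[0,0,0]],[-1,[0,0,0],[0,0,0]]])

```text
clock: 3.6
ee_pos: [0.5567, 0.2434, 0.0994]
ee_rot: [-0.497, -0.287, 0.709, -0.41]
force: [0.2, 0.2, 0.2]
gripper_width: -0.0
```

```bash
python3 snap.py w2; python3 - <<'E'
import cv2
a=cv2.imread("pics/w2.png");b=cv2.flip(a[50:180,225:345],-1)
cv2.imwrite("pics/w2c.png",cv2.resize(b,None,fx=4.5,fy=4.5,interpolation=cv2.INTER_CUBIC))
E
```

```text
3.6 [0.55674118 0.24340858 0.0994014 ] [0.15 0.24 0.19] [-0.7   0.79  0.29  1.45 -0.01  1.21 -0.98] -1.873420361589109e-05
[0.61469204 0.34563248 0.19609563]
(55, 70, 61) [[258.41484567 195.55333258]]
(98.5, 94, 54) [[290.02922329 101.99359208]]
(98.5, 97, 34) [[282.41671723  81.74070807]]
(94, 92, 78) [[290.10829127 137.00799209]]
```

View pics/w2.png

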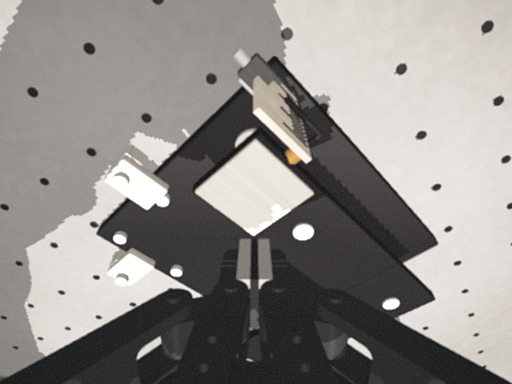

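View pics/w2c.png

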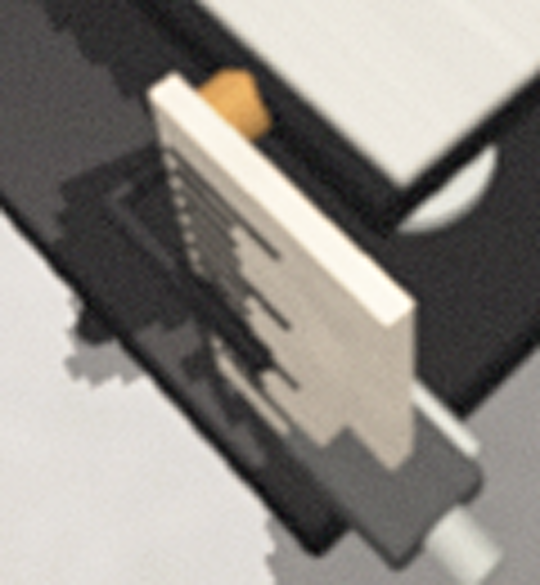

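apply_moves(targets=[[-1,[0.0047,0,-0.0017],[0,0,0]],[-1,[0.0047,0,-0.0017],[0,0,0]],[-1,[0.0047,0,-0.0017],[0,0,0]],[-1,[0.0038,0,-0.0014],[0,0,0]],[-1,[0,0,0],[0,0,0]],[-1,[0,0,0],[0,0,0]]])

```text
clock: 4.15
ee_pos: [0.5561, 0.2415, 0.0793]
ee_rot: [-0.496, -0.286, 0.71, -0.41]
force: [-0.1, 0.1, 0.8]
gripper_width: -0.0002
```

```bash
python3 - <<'E'
from h import *
from rig import readout
for i in range(2):
    s=readout.observe();print(s["clock"],s["ee_pos"],s["force"])
E
```

```text
4.15 [0.55611183 0.24148104 0.07926442] [-0.07416392  0.08536471  0.76449602]
4.15 [0.55611183 0.24148104 0.07926442] [-0.07416392  0.08536471  0.76449602]
```

apply_moves(targets=[[-1,[0.0009,0,-0.0003],[0,0,0]],[-1,[0.0009,0,-0.0003],[0,0,0]]])

```text
clock: 4.32
ee_pos: [0.5565, 0.2416, 0.078]
ee_rot: [-0.496, -0.286, 0.71, -0.41]
force: [-0.6, -0.4, -1.0]
gripper_width: -0.0002
```

apply_moves(targets=[[-1,[0.0009,0,-0.0003],[0,0,0]],[-1,[0.0009,0,-0.0003],[0,0,0]]])

```text
clock: 4.48
ee_pos: [0.5563, 0.2415, 0.0761]
ee_rot: [-0.496, -0.286, 0.71, -0.41]
force: [-0.6, -0.1, 0.5]
gripper_width: -0.0003
```

apply_moves(targets=[[-1,[0.0009,0,-0.0003],[0,0,0]],[-1,[0.0009,0,-0.0003],[0,0,0]]])

```text
clock: 4.65
ee_pos: [0.5562, 0.2415, 0.0741]
ee_rot: [-0.496, -0.286, 0.71, -0.41]
force: [0.1, 0.9, 2.4]
gripper_width: -0.0003
```

apply_moves(targets=[[-1,[0.0009,0,-0.0003],[0,0,0]],[-1,[0.0009,0,-0.0003],[0,0,0]]])

```text
clock: 4.82
ee_pos: [0.5563, 0.2416, 0.0725]
ee_rot: [-0.496, -0.286, 0.71, -0.41]
force: [-0.9, 0.7, 3.0]
gripper_width: 0.0003
```

apply_moves(targets=[[-1,[0.0009,0,-0.0003],[0,0,0]],[-1,[0.0009,0,-0.0003],[0,0,0]],[-1,[0.0009,0,-0.0003],[0,0,0]],[-1,[0.0009,0,-0.0003],[0,0,0]],[-1,[0.0009,0,-0.0003],[0,0,0]],[-1,[0.0009,0,-0.0003],[0,0,0]],[-1,[0.0009,0,-0.0003],[0,0,0]],[-1,[0,0,0],[0,0,0]]])

```text
clock: 5.48
ee_pos: [0.5562, 0.2419, 0.0655]
ee_rot: [-0.496, -0.287, 0.71, -0.41]
force: [-1.0, 3.0, 5.7]
gripper_width: 0.0002
```

```bash
cat > look.py <<'E'
import sys
from snap import *
im,s,c=snap(sys.argv[1])
v=(.526,.1731,.2506)
R=Ro.from_quat(s["ee_rot"]).as_matrix();con=s["ee_pos"]+.011*R[:,0]-.011*R[:,2]
a=v[2];d=con[:2]-v[:2];print("contact base",d@[np.cos(a),np.sin(a)],d@[-np.sin(a),np.cos(a)],"z",con[2])
x=proj(b2w(np.array([98.5,95,45])/1000,v),c)[0].astype(int);print(x)
x0=max(x[0]-32,0);y0=max(x[1]-32,0)
b=cv2.flip(im[y0:y0+64,x0:x0+64],-1)
cv2.imwrite(f"pics/{sys.argv[1]}c.png",cv2.resize(cv2.convertScaleAbs(b,alpha=1.4),None,fx=9,fy=9,interpolation=cv2.INTER_CUBIC))
print("crop",x0,y0)
for z in(36,38,40,42):print(z,[((np.array([x0+63.5,y0+63.5])-proj(b2w(np.array(p)/1000,v),c)[0])*9).round() for p in((98.5,94,z),(98.5,97,z))])
E
python3 look.py w3
```

```text
5.4833 [0.55617139 0.24194176 0.0654865 ] [-0.97  2.96  5.7 ] [-0.7   0.83  0.28  1.48 -0.02  1.15 -0.98] 0.00019098547904085656
contact base 0.050888022820215824 0.06390203428941221 z 0.05138206436615705
[288 117]
crop 256 85
36 [array([283., 348.]), array([328., 394.])]
38 [array([279., 330.]), array([324., 375.])]
40 [array([276., 310.]), array([321., 356.])]
42 [array([272., 290.]), array([318., 337.])]
```

View pics/w3c.png

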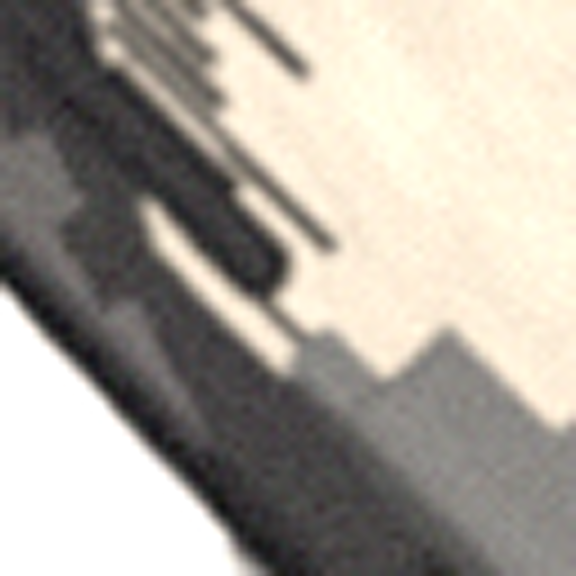

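View pics/w3.png

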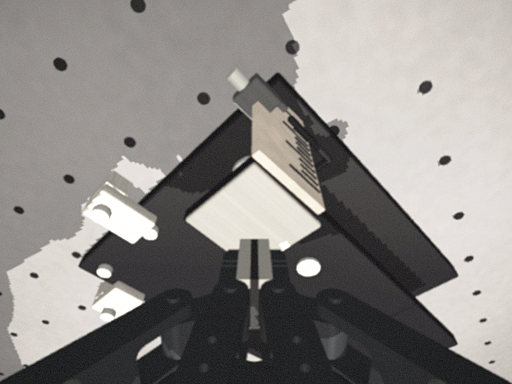

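apply_moves(targets=[[-1,[0.0009,0,-0.0003],[0,0,0]],[-1,[0.0009,0,-0.0003],[0,0,0]],[-1,[0.0009,0,-0.0003],[0,0,0]],[-1,[0,0,0],[0,0,0]]])

```text
clock: 5.87
ee_pos: [0.5561, 0.242, 0.0627]
ee_rot: [-0.496, -0.287, 0.71, -0.41]
force: [-0.9, 4.1, 5.7]
gripper_width: -0.0002
```

```bash
python3 look.py w4
```

```text
5.8667 [0.5561148  0.24199616 0.06271464] [-0.93  4.06  5.74] [-0.7   0.83  0.28  1.48 -0.02  1.14 -0.98] -0.00016450301435201047
contact base 0.05084700062469476 0.06397166263214613 z 0.04861126473882073
[289 121]
crop 257 89
36 [array([286., 357.]), array([331., 403.])]
38 [array([282., 338.]), array([328., 384.])]
40 [array([278., 318.]), array([324., 364.])]
42 [array([274., 297.]), array([321., 344.])]
```

View pics/w4c.png

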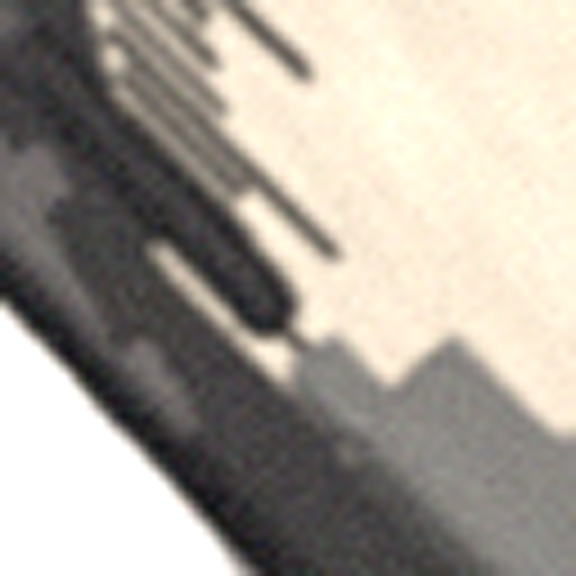

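apply_moves(targets=[[-1,[0.0005,0,-0.0002],[0,0,0]],[-1,[0.0005,0,-0.0002],[0,0,0]],[-1,[0,0,0],[0,0,0]],[-1,[0,0,0],[0,0,0]]])

```text
clock: 6.25
ee_pos: [0.5562, 0.242, 0.0619]
ee_rot: [-0.497, -0.287, 0.71, -0.41]
force: [-1.8, 4.0, 6.1]
gripper_width: 0.0
```

```bash
python3 look.py w5
```

```text
6.25 [0.55615878 0.24203995 0.06186075] [-1.84  3.98  6.14] [-0.69  0.83  0.28  1.48 -0.02  1.14 -0.98] 2.338717491416059e-05
contact base 0.05090267452913422 0.06400379782469062 z 0.04775830270927544
[289 122]
crop 257 90
36 [array([284., 357.]), array([329., 403.])]
38 [array([280., 337.]), array([326., 384.])]
40 [array([276., 317.]), array([322., 364.])]
42 [array([272., 296.]), array([319., 343.])]
```

View pics/w5c.png

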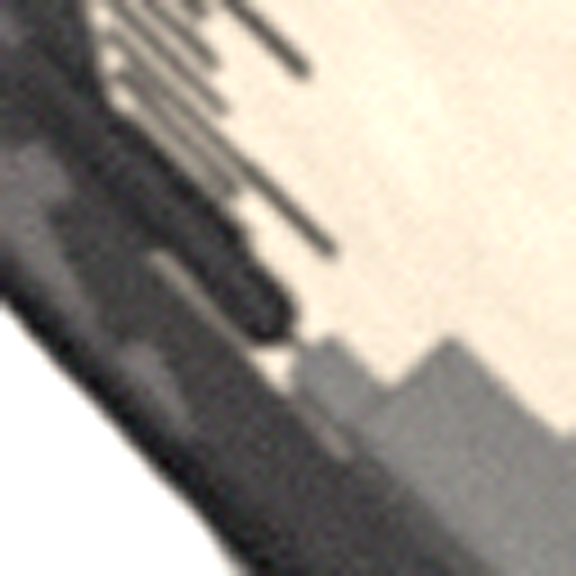

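apply_moves(targets=[[-1,[0.0004,0,-0.0001],[0,0,0]],[-1,[0.0004,0,-0.0001],[0,0,0]],[-1,[0,0,0],[0,0,0]],[-1,[0,0,0],[0,0,0]],[-1,[0,0,0],[0,0,0]],[-1,[0,0,0],[0,0,0]]])

```text
clock: 6.8
ee_pos: [0.5562, 0.2421, 0.0611]
ee_rot: [-0.497, -0.287, 0.709, -0.41]
force: [-0.8, 3.6, 7.1]
gripper_width: -0.0001
```

```bash
python3 look.py w6
```

```text
6.8 [0.5561569  0.24207244 0.06108395] [-0.84  3.57  7.11] [-0.69  0.83  0.28  1.49 -0.02  1.14 -0.98] -6.464949404551393e-05
contact base 0.05091052438576507 0.06403817384061411 z 0.04698283925829298
[289 123]
crop 257 91
36 [array([282., 358.]), array([328., 405.])]
38 [array([278., 339.]), array([324., 385.])]
40 [array([274., 318.]), array([321., 365.])]
42 [array([270., 297.]), array([317., 345.])]
```

View pics/w6c.png

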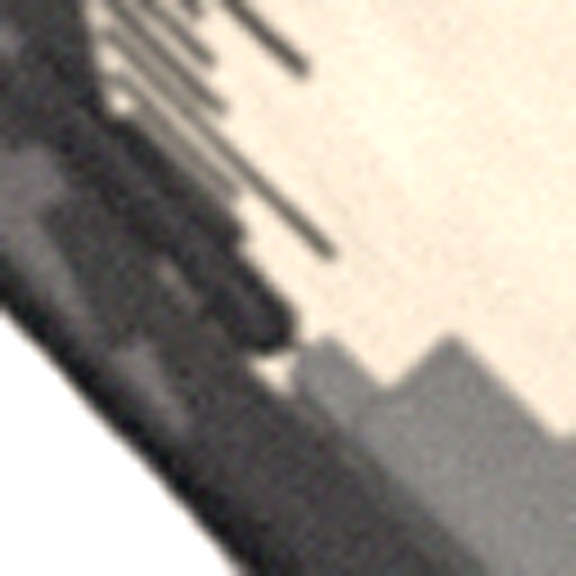

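apply_moves(targets=[[-1,[0,0,0],[0,0,0]],[-1,[0,0,0],[0,0,0]],[-1,[0,0,0],[0,0,0]],[-1,[0,0,0],[0,0,0]],[-1,[0,0,0],[0,0,0]],[-1,[0,0,0],[0,0,0]],[-1,[0,0,0],[0,0,0]],[-1,[0,0,0],[0,0,0]]])

```text
clock: 7.52
ee_pos: [0.5561, 0.242, 0.0611]
ee_rot: [-0.497, -0.287, 0.709, -0.41]
force: [-0.3, 3.8, 6.4]
gripper_width: -0.0003
```

```bash
python3 look.py w7
```

```text
7.5167 [0.55614169 0.24203741 0.06110683] [-0.34  3.81  6.37] [-0.69  0.83  0.28  1.49 -0.02  1.14 -0.98] -0.0002619699198398117
contact base 0.05088719098747985 0.06400690493264068 z 0.04700538419151001
[289 123]
crop 257 91
36 [array([282., 358.]), array([328., 405.])]
38 [array([278., 339.]), array([324., 385.])]
40 [array([274., 318.]), array([321., 365.])]
42 [array([270., 297.]), array([317., 345.])]
```

View pics/w7c.png

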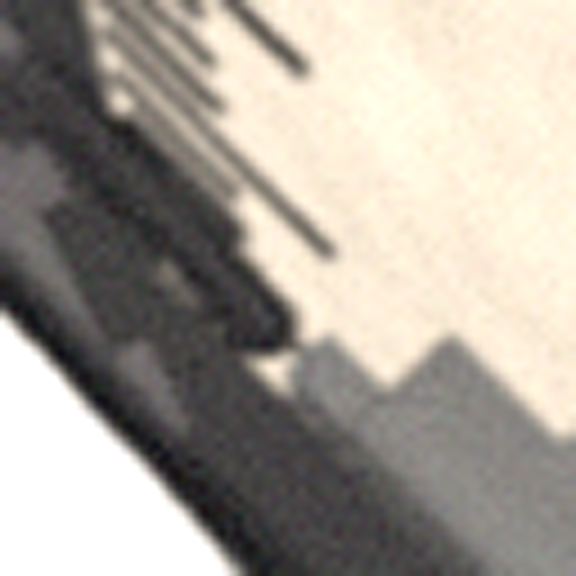

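apply_moves(targets=[[-1,[0,0,0],[0,0,0]],[-1,[0,0,0],[0,0,0]],[-1,[-0.0006,0,0.0002],[0,0,0]],[-1,[-0.0006,0,0.0002],[0,0,0]],[-1,[-0.0006,0,0.0002],[0,0,0]],[-1,[-0.0006,0,0.0002],[0,0,0]],[-1,[-0.0006,0,0.0002],[0,0,0]],[-1,[-0.0006,0,0.0002],[0,0,0]]])

```text
clock: 8.23
ee_pos: [0.5562, 0.242, 0.0648]
ee_rot: [-0.496, -0.287, 0.71, -0.41]
force: [-1.3, 4.1, 6.0]
gripper_width: -0.0001
```

apply_moves(targets=[[-1,[-0.0006,0,0.0002],[0,0,0]],[-1,[-0.0006,0,0.0002],[0,0,0]],[-1,[-0.0006,0,0.0002],[0,0,0]],[-1,[-0.0006,0,0.0002],[0,0,0]],[-1,[-0.0006,0,0.0002],[0,0,0]],[-1,[-0.0006,0,0.0002],[0,0,0]],[-1,[-0.0006,0,0.0002],[0,0,0]],[-1,[-0.0006,0,0.0002],[0,0,0]]])

```text
clock: 8.9
ee_pos: [0.5562, 0.2414, 0.0697]
ee_rot: [-0.496, -0.286, 0.71, -0.41]
force: [-0.4, 3.7, 4.6]
gripper_width: -0.0001
```

apply_moves(targets=[[-1,[-0.0006,0,0.0002],[0,0,0]],[-1,[-0.0006,0,0.0002],[0,0,0]],[-1,[-0.0006,0,0.0002],[0,0,0]],[-1,[-0.0006,0,0.0002],[0,0,0]],[-1,[-0.0006,0,0.0002],[0,0,0]],[-1,[-0.0006,0,0.0002],[0,0,0]],[-1,[-0.0006,0,0.0002],[0,0,0]],[-1,[-0.0006,0,0.0002],[0,0,0]]])

```text
clock: 9.57
ee_pos: [0.5561, 0.2408, 0.0746]
ee_rot: [-0.496, -0.286, 0.71, -0.41]
force: [-0.5, -0.2, 0.4]
gripper_width: 0.0004
```

apply_moves(targets=[[-1,[-0.0006,0,0.0002],[0,0,0]],[-1,[-0.0006,0,0.0002],[0,0,0]],[-1,[-0.0006,0,0.0002],[0,0,0]],[-1,[-0.0006,0,0.0002],[0,0,0]],[-1,[-0.0006,0,0.0002],[0,0,0]],[-1,[-0.0006,0,0.0002],[0,0,0]]])

```text
clock: 10.07
ee_pos: [0.5563, 0.2415, 0.0785]
ee_rot: [-0.496, -0.286, 0.71, -0.41]
force: [0.1, 0.5, 0.0]
gripper_width: -0.0001
```

apply_moves(targets=[[-1,[-0.0047,0,0.0017],[0,0,0]],[-1,[-0.0094,0,0.0034],[0,0,0]],[-1,[-0.0094,0,0.0034],[0,0,0]],[-1,[-0.0094,0,0.0034],[0,0,0]],[-1,[-0.02,0,-0.01],[0,-0.015,0]],[-1,[-0.02,0,-0.02],[0,-0.03,0]],[-1,[-0.02,0.003,-0.025],[0,-0.03,0]],[-1,[-0.01,0.005,-0.025],[0,-0.03,0]]])

```text
clock: 10.73
ee_pos: [0.6143, 0.3264, 0.1529]
ee_rot: [-0.46, -0.265, 0.733, -0.424]
force: [0.7, 0.4, -0.1]
gripper_width: -0.0001
```

apply_moves(targets=[[-1,[0,0.003,-0.02],[0,-0.015,0]],[-1,[0,0,0],[0,0,0]],[-1,[0,0,0],[0,0,0]],[-1,[0,0,0],[0,0,0]]])

```text
clock: 11.07
ee_pos: [0.6249, 0.3373, 0.14]
ee_rot: [-0.453, -0.261, 0.738, -0.426]
force: [0.1, -0.6, 0.5]
gripper_width: -0.0001
```

```bash
python3 look.py w8; python3 - <<'E'
from snap import *
im,s,c=snap("side9","side")
b=im[120:310,150:350]
cv2.imwrite("pics/side9c.png",cv2.resize(b,None,fx=3.1,fy=3.1,interpolation=cv2.INTER_CUBIC))
_,c=pickle.load(open("pics/w8.pkl","rb"));v=(.526,.1731,.2506)
for p in((98.5,94,54),(98.5,97,38),(55,70,61)):print(p,proj(b2w(np.array(p)/1000,v),c)[0].round(1))
a=cv2.imread("pics/side0.png").astype(int);d=np.abs(a-im).max(2);d=(d>40)
cv2.imwrite("pics/diff.png",d.astype(np.uint8)*255)
E
```

```text
11.0667 [0.62489912 0.33728294 0.13999518] [ 0.1  -0.59  0.49] [-0.72  1.01  0.29  0.88 -0.01  1.69 -1.03] -6.441399848912453e-05
contact base 0.13990301877382516 0.1379536232468347 z 0.12520127495191788
[255 199]
crop 223 167
36 [array([272., 350.]), array([297., 368.])]
38 [array([272., 334.]), array([297., 351.])]
40 [array([272., 317.]), array([297., 335.])]
42 [array([272., 300.]), array([297., 318.])]
11.1167 [0.62493144 0.3371113  0.14066377] [-0.43 -0.59  0.26] [-0.72  1.01  0.29  0.88 -0.01  1.69 -1.03] 0.00040117153126598625
(98.5, 94, 54) [256.4 208.7]
(98.5, 97, 38) [253.5 191.5]
(55, 70, 61) [238.9 253.7]
```

View pics/w8.png

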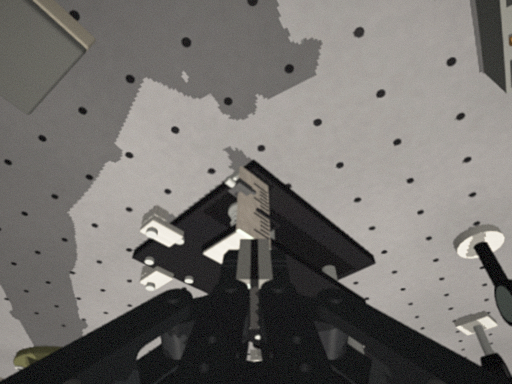

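View pics/w8c.png

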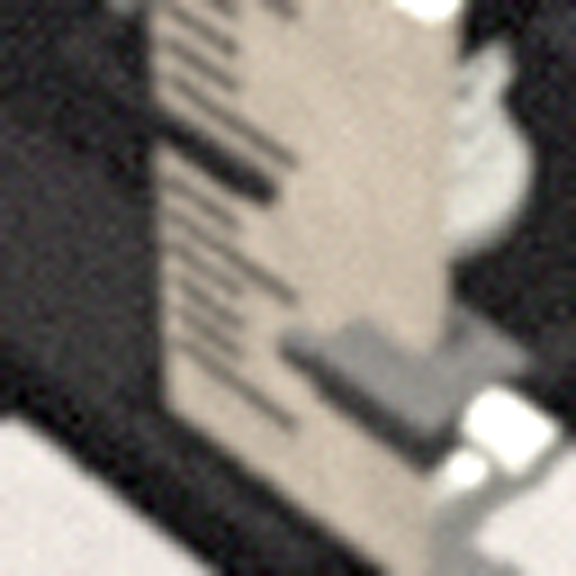

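View pics/side9.png

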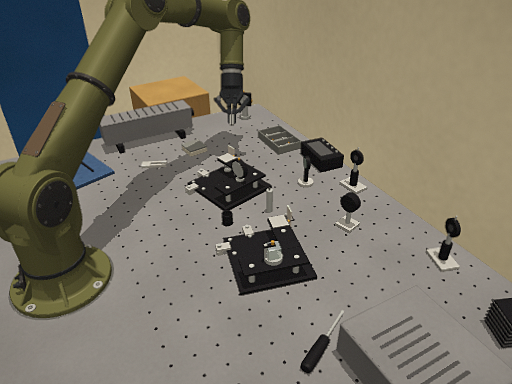

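```bash
python3 -c "
from rig import job;print(job.sign_off())"
```

```text
the job is handed in; nothing more can be done
None
```

I pressed the mirror platform's sprung corner down to the marker with the closed fingertips, held it there, eased it home and took the hand away. The job was handed in at about 11 s on the robot's clock; the sign-off reported no verdict.

- **Press and hold:** I lowered the pad in small steps to about 13.5 mm of travel, at about 7 N. I then held it still for at least 1.1 s.
- **Level with the marker:** In the wrist pictures the pointer stood at about 38.4 mm and the marker nose at about 37.5–38 mm. Working from the pad travel instead, the pointer comes out at about 37.6 mm. The two readings differ by about 0.8 mm, so the pointer was level to within about 1 mm. On the lower reading it could have been a few tenths of a millimetre past the marker's middle.
- **Release:** The corner came up at about 7 mm/s. The force fell to about zero at the height where contact began.
- **Last checks:** The pointer is back at its resting place on the scale, at the 54 mm graduation. The marker looks where it was, the arm touches nothing, and in the side picture nothing else looks disturbed. I judged that picture by eye and did not compare it numerically with the first one.

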